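# Lay out the counter display of chocolate and coffee goods

### The arm

A 7-joint arm with a two-finger parallel gripper is mounted at the origin on the work surface. World frame = base frame: x ahead of the robot, y to its left, z up, the work surface at z = 0. Lengths are in m, angles in rad, forces in N, time in s.
With the tool pointing down it reaches from about 0.35 to 0.9 m from the base axis. Payload 7.2 kg.
Tool frame: the origin (TCP) lies at the very end of the fingers, on their centre line; the grasp point (between the pads) lies 19 mm behind it; z points along the fingers, y is the direction in which the jaws open and shut (so a half turn about z gives the same grasp; the last joint's range is limited). The gripper opens to 88 mm and grips with 3 to 60 N. Pads are 20 mm wide; open, the fingers measure 115 mm over their backs; the gripper's body (75 mm by 178 mm) begins 61 mm behind the grasp point.
Start: joints at [1.143, 0.411, -0.013, 1.596, 0.006, 1.134, -0.082], TCP at [0.22, -0.585, 0.223] pointing down, gripper open.
Joint ranges: [-2.95, 2.95], [-0.29, 1.99], [-1.47, 1.44], [0.14, 2.54], [-1.03, 4.17], [0.13, 1.85], [-2.86, 2.86]. Speed limits (rad/s): [2.39, 2.39, 3.01, 3.01, 3.14, 3.14, 3.14].

### API

Orientations are given as a unit quaternion [x, y, z, w].
In Python, from cell import ctrl, viewer, close_job gives the robot as it stands.
- The arm moves only by the tool move_arm, never from a script. Its argument "plan" is a list of rows, each a list of 3 entries, a list of its own where there are three numbers: the finger opening in mm, from 0 to 87.8, then the shift along the tool's x, y, z in units of 40 mm (1.0 is 40 mm), then the turn about the tool's z in units of 5 degrees (1.0 is 5 degrees). A call has 1 to 20 rows; each row shifts and turns the commanded pose from where the row before left it, along the tool's axes as they then stand; what a row does not reach is not made up. A row lasts 1/12 s, in which the tool goes at most 41.7 mm and 7.16 degrees, less where a joint would pass 70% of its speed; a pose out of reach is approached as far as the arm can. A call is refused whole if a number of a shift passes 1 or a number of a turn 1, either way. A call with a gripper value outside its range is refused whole. The fingers move at their own pace and stop on an object; "grip_force" is the grip in N (left out, the last holds). Time passes only in rows, so rows that do not move let the fingers close. It gives the time, the measured TCP pose, the force and the opening at its end, in the units of the state.
- ctrl.state(): the state, without advancing time (a new reading comes with each control period).
- viewer.get_image(name): name is "scene" or "side" or "wrist"; returns a dict with "image" (420x560x3 uint8, red, green, blue), "K" (3x3 intrinsics, pixels), "origin" and "orientation" of the camera in the world; the wrist camera has in their place "mount" (4x4, takes a point from camera to tool coordinates, whose origin is the TCP and whose axes are the flange's). Camera axes: x right, y up, looking along -z (the intrinsics and any distortion apply to the point x, -y, -z); pixel columns grow to the right and rows downward; lengths in m; the calibration is good to about 2 mm. A picture is of the moment at which its call begins: read the wrist's pose just before it. There is no depth.
- close_job(): hands the job in, once; it reports no verdict.
The state is a dict: "time_s": time; "joint_positions": joint angles; "qd": joint speeds; "effort": joint torques, N m; "tool_pos": TCP position; "ee_rot": TCP orientation; "contact_force": force on the tool from outside, world axes, zero at the start; "wrist_torque": the same for the moment, N m; "gripper_width": opening from 0.0 (shut) to 1.0 (fully open).
Only numpy, scipy, OpenCV 4.12 (cv2) and the standard library are available. Lean on these libraries where they do the work, as an engineer would, in place of code of your own. Each camera call takes 0.05 s, during which the arm holds its last target.

### The job

Lay out the shop display. On the long board, stand the round tin on the end disc nearer the wooden riser, the upright paper carton on the end disc farther from the riser, and the glass jar on the disc between them, each upright and centred on its disc. Centre the large black box on the riser, long side along the riser's long side, and set the small black box squarely on the middle of the large one; do not shift or tip the mug or the sugar pot, and let go of everything.

Things in the scene. Friction and masses are not known exactly. Their poses are not given: they have to be found in the camera images.
- board: Fixed long flat display board of brown wood, 100 (x) x 290 (y) x 12 mm high, with three round cork discs of 72 mm diameter inlaid flush in its top, centred on its long middle line: one at its centre and one 90 mm to each side (at y = -90, 0, +90 mm in its own frame). Origin: centre of the underside; the top is 12 mm up. Its long axis is its y. It turns only a little (within 15 degrees of pointing across in front of the robot).
- riser: Fixed raised wooden stand (the riser), 100 (x) x 130 (y) x 30 mm high, with a flat top on a slightly smaller dark foot; long side along its y. Origin: centre of the underside. It stands beside the board, on its left or its right.
- large_box: Loose large black gift box lying flat, 60 (x) x 100 (y) x 40 mm high, a narrow copper strip along its top; about 250 g. Origin: centre of the underside, z up.
- small_box: Loose small black gift box lying flat, 45 (x) x 70 (y) x 25 mm high, a narrow copper strip along its top; about 100 g. Origin: centre of the underside, z up.
- tin: Loose squat round metal tin, 60 mm diameter (61 mm over the lid), 45 mm high, standing; about 120 g. Origin: centre of the underside, z up.
- jar: Loose amber glass jar with a black screw cap, 54 mm diameter up to 54 mm high, cap 48 mm diameter, 75 mm high in all, standing; about 200 g. Origin: centre of the underside, z up.
- carton: Loose upright paper carton, white with a brown band, 50 x 50 mm and 70 mm high, sides along its x and y; about 150 g. Origin: centre of the underside, z up.
- mug: White ceramic mug, 76 mm diameter, 85 mm high, handle towards its +y; loose, stands at the left side and must stay where it is. Origin: centre of the underside.
- pot: Blue ceramic sugar pot with a knobbed lid, 80 mm diameter, 80 mm high; loose, stands at the right side and must stay where it is. Origin: centre of the underside.
Not all that is in view belongs to the job. What is shaped like the carton but green or yellow is not meant.

How it is judged:
At the end, for the whole second after the job is handed in: On the board, upright (0.1 rad), within 15 mm along and across of the disc centres: jar middle, tin at the riser's end, carton at the other. Large box within 15 mm of the riser's centre, small box within 15 mm of the large one's, flat, long sides along within 0.25 rad. All released, at rest (x of tin in the frame of board between -0.015 and 0.015 m and z of tin in the frame of board between 0.007 and 0.017 m and angle between each of tin, jar, carton, large_box, small_box's own z axis and vertical below 0.1 rad and x of jar in the frame of board between -0.015 and 0.015 m and z of jar in the frame of board between 0.007 and 0.017 m and x of carton in the frame of board between -0.015 and 0.015 m and z of carton in the frame of board between 0.007 and 0.017 m and y of jar in the frame of board between -0.015 and 0.015 m and ((y of riser in the frame of board above 0 m and y of tin in the frame of board between 0.075 and 0.105 m and y of carton in the frame of board between -0.105 and -0.075 m) or (y of riser in the frame of board below 0 m and y of tin in the frame of board between -0.105 and -0.075 m and y of carton in the frame of board between 0.075 and 0.105 m)) and horizontal distance between large_box and riser below 0.015 m and z of large_box in the frame of riser between 0.025 and 0.035 m and angle between the y axis of large_box and the y axis of riser, either way round below 0.25 rad and horizontal distance between small_box and large_box below 0.015 m and z of small_box in the frame of large_box between 0.035 and 0.045 m and angle between the y axis of small_box and the y axis of large_box, either way round below 0.25 rad and linear speed of each of tin, jar, carton, large_box, small_box below 0.02 m/s); the robot touches nothing.
It fails at once if the mug is shifted by more than 30 mm or tipped (distance of mug from where it was at the start of the episode above 0.03 m or angle between mug's own z axis and vertical above 0.3 rad).
It fails at once if the sugar pot is shifted by more than 30 mm or tipped (distance of pot from where it was at the start of the episode above 0.03 m or angle between pot's own z axis and vertical above 0.3 rad).
It also fails if it takes over 128 s, if anything falls off the work surface, if the arm or the gripper's body presses on something with over 40 N, if the wrist force passes 120 N, or if a joint passes its speed limit or range.

## Working session

There is one attempt and no reset: what is moved stays moved. The work goes in short steps, Python scripts to look and compute and a tool call to move; the robot and the scene stay as the last step left them, time stands still between calls to the robot, and variables do not carry over. Pictures are saved under pics/ and viewed, and the job is handed in when it is done.

Besides the shell and the picture viewer there is one more tool, called after "Emit:" as name([rows], argument=value, ...), one row to a line, values as JSON. move_arm: Moves the arm, as the interface text tells. Its arguments: {"type":"object","properties":{"plan":{"type":"array","items":{"type":"array"}},"grip_force":{"type":"number"}},"required":["plan"]}

```bash
mkdir -p pics; ls; python3 - <<'E'
from cell import ctrl, viewer
import cv2
print(ctrl.state())
for n in ["scene","side","wrist"]:
    d=viewer.get_image(n); cv2.imwrite(f"pics/{n}0.png",d["image"][:,:,::-1])
    print(n,{k:v for k,v in d.items() if k!="image"})
E
```

```text
pics
{'time_s': 0.0, 'joint_positions': array([ 1.14283557,  0.41189609, -0.01269806,  1.59703864,  0.00561524,
        1.13431585, -0.08218514]), 'qd': array([ 9.82803760e-04,  1.25404188e-05, -1.33308707e-04, -6.16410772e-04,
       -8.23616377e-04, -8.73993874e-04,  3.42158284e-04]), 'effort': array([ 5.05333701e-04, -5.87949085e+01,  6.41498286e-01, -2.91072446e+01,
       -5.40076930e-02,  1.83167215e-02,  1.32782552e-04]), 'tool_pos': array([ 0.21979874, -0.58452909,  0.22181376]), 'ee_rot': array([ 9.83861815e-01,  1.78928118e-01, -2.10836191e-04, -7.83267356e-04]), 'contact_force': array([-0.64306109, -0.65468998, -0.09702356]), 'wrist_torque': array([-0.02449179,  0.01421028,  0.00059532]), 'gripper_width': 0.9998839209990787}
scene {'K': array([[392.72247312,   0.        , 282.59185073],
       [  0.        , 392.72247312, 209.6194582 ],
       [  0.        ,   0.        ,   1.        ]]), 'origin': array([1.10297309, 0.35743255, 0.67242445]), 'orientation': array([0.20207185, 0.36077062, 0.78695661, 0.45794194])}
side {'K': array([[386.3225901 ,   0.        , 276.95248974],
       [  0.        , 386.3225901 , 200.33815009],
       [  0.        ,   0.        ,   1.        ]]), 'origin': array([0.35767722, 0.703312  , 0.63783073]), 'orientation': array([-0.03942802,  0.41563429,  0.9034454 , -0.09736517])}
wrist {'K': array([[299.01221945,   0.        , 276.95460213],
       [  0.        , 299.01221945, 205.93336326],
       [  0.        ,   0.        ,   1.        ]]), 'mount': array([[ 7.82423483e-04,  9.60196099e-01,  2.79325687e-01,
         7.64262590e-02],
       [ 9.99999666e-01, -6.85687826e-04, -4.44028073e-04,
        -2.30383606e-04],
       [-2.34823800e-04,  2.79325941e-01, -9.60196315e-01,
        -1.63024930e-01],
       [ 0.00000000e+00,  0.00000000e+00,  0.00000000e+00,
         1.00000000e+00]])}
```

View pics/scene0.png

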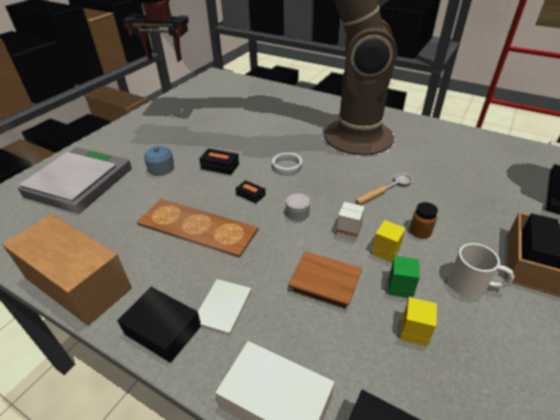

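View pics/side0.png

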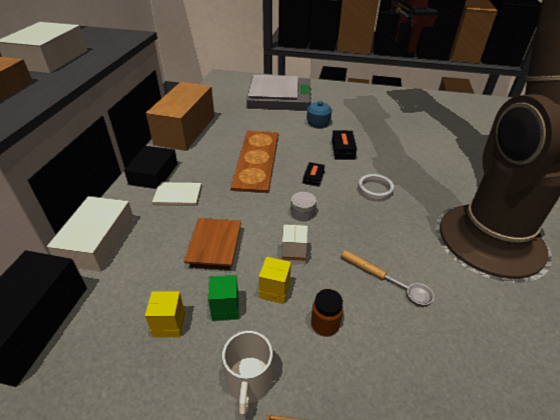

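View pics/wrist0.png

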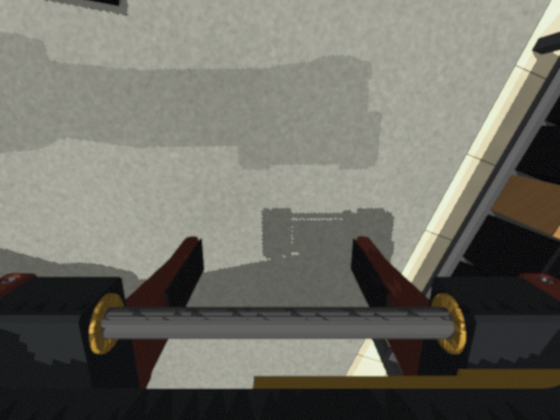

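The riser is the flat wood slab, scene (326,278), on the board's left. The board is at scene (198,226), the large box at (220,160), the small box at (250,190), the tin at (298,206), the carton at (350,219) and the jar at (424,220). I'll enlarge crops next.

```bash
cat > h.py <<'E'
import numpy as np, cv2
from scipy.spatial.transform import Rotation as R
from cell import ctrl, viewer
def cam(n):
    if n=="wrist":
        s=ctrl.state(); d=viewer.get_image(n)
        T=np.eye(4);T[:3,:3]=R.from_quat(s["ee_rot"]).as_matrix();T[:3,3]=s["tool_pos"]
        M=T@d["mount"]; return d["image"][:,:,::-1].copy(),d["K"],M[:3,3],M[:3,:3]
    d=viewer.get_image(n)
    return d["image"][:,:,::-1].copy(),d["K"],np.array(d["origin"]),R.from_quat(d["orientation"]).as_matrix()
def ray(c,uv):
    _,K,o,Rm=c; uv=np.atleast_2d(uv).astype(float)
    v=np.c_[(uv[:,0]-K[0,2])/K[0,0],-(uv[:,1]-K[1,2])/K[1,1],-np.ones(len(uv))]
    return v@Rm.T
def onz(c,uv,z):
    r=ray(c,uv); o=c[2]; return (o+r*((z-o[2])/r[:,2])[:,None])[:,:2]
def proj(c,P):
    _,K,o,Rm=c; q=(np.atleast_2d(P)-o)@Rm
    return np.c_[K[0,0]*q[:,0]/-q[:,2]+K[0,2],-K[1,1]*q[:,1]/-q[:,2]+K[1,2]]
E
python3 - <<'E'
from h import *
c=cam("scene");s=cam("side")
np.save("scene.npy",np.array(c,dtype=object),allow_pickle=True);np.save("side.npy",np.array(s,dtype=object),allow_pickle=True)
cv2.imwrite("pics/sc_a.png",cv2.resize(c[0][140:320,130:370],None,fx=3.3,fy=3.3,interpolation=cv2.INTER_CUBIC))
cv2.imwrite("pics/si_a.png",cv2.resize(s[0][90:340,180:400],None,fx=2.4,fy=2.4,interpolation=cv2.INTER_CUBIC))
E
```

```text
(no output)
```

View pics/sc_a.png

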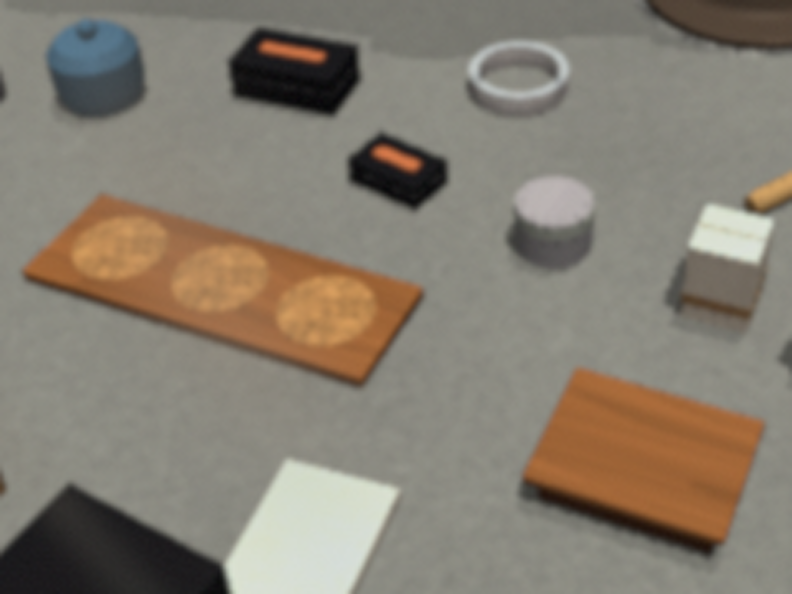

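View pics/si_a.png

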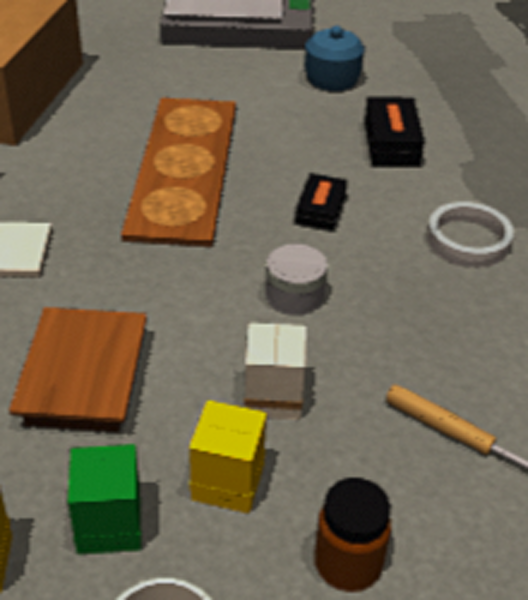

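```bash
cat > m.py <<'E'
from h import *
import sys
def blobs(m,amin=40):
    n,l,st,ce=cv2.connectedComponentsWithStats(m.astype(np.uint8)*255)
    return [(st[i],ce[i],l==i) for i in range(1,n) if st[i][4]>=amin]
if __name__=="__main__":
  for n in ["scene","side"]:
    c=tuple(np.load(n+".npy",allow_pickle=True)); im=c[0].astype(np.uint8)
    hsv=cv2.cvtColor(im,cv2.COLOR_BGR2HSV); H,S,V=cv2.split(hsv)
    print("==",n)
    M=dict(wood=(H<22)&(S>110)&(V>60),disc=(H>=12)&(H<23)&(S>90)&(V>150),copper=(H<14)&(S>140)&(V>175),blk=(V<45),light=(S<45)&(V>150),blue=(H>90)&(H<115)&(S>80))
    zz=dict(wood=.012,disc=.012,copper=.04,blk=.04,light=.06,blue=.05)
    for k,m in M.items():
        for st,ce,l in blobs(m):
            p=onz(c,ce,zz[k])[0]
            if .2<p[0]<1 and abs(p[1])<.6: print(k,"px",ce.round(1),st[:5],"xy",p.round(3))
E
python3 m.py
```

```text
== scene
wood px [218.1 155.3] [208 152  21   8 106] xy [ 0.33  -0.324]
wood px [249.8 187.5] [242 183  16  10  90] xy [ 0.416 -0.151]
wood px [370.6 195. ] [357 187  29  17 179] xy [0.287 0.148]
wood px [199.  226.6] [ 137  200  121   56 3320] xy [ 0.606 -0.174]
wood px [424.6 225.7] [413 212  24  26 293] xy [0.336 0.304]
wood px [534.2 268. ] [ 513  213   47   83 1483] xy [0.353 0.544]
wood px [ 69.1 266.9] [   3  215  128  110 7501] xy [ 0.848 -0.343]
wood px [325.4 277.5] [ 289  252   72   53 2392] xy [0.598 0.163]
disc px [371.1 193.8] [357 186  29  16 153] xy [0.282 0.147]
disc px [199.1 226.3] [ 138  200  119   54 2767] xy [ 0.605 -0.174]
disc px [ 59.5 251.2] [   3  214  113   78 4426] xy [ 0.828 -0.403]
disc px [519.5 244.3] [519 231   2  28  55] xy [0.292 0.509]
disc px [325.4 276. ] [ 290  252   71   51 2094] xy [0.594 0.161]
blk px [219.1 162.6] [200 150  38  24 568] xy [ 0.391 -0.27 ]
blk px [250.5 193. ] [236 182  29  21 273] xy [ 0.464 -0.115]
blk px [426.2 210.6] [416 203  21  16 256] xy [0.314 0.295]
blk px [541.6 240.4] [ 523  215   37   53 1651] xy [0.29  0.544]
bl
[... 2470 characters left out ...]
585 0.246]
blk px [328.1 302.4] [315 289  27  28 595] xy [0.347 0.279]
light px [273.7  85.7] [249  75  49  22 967] xy [ 0.633 -0.557]
light px [376.  184.5] [359 174  35  22 193] xy [ 0.271 -0.066]
light px [176.8 191.9] [152 182  50  20 837] xy [0.728 0.066]
light px [303.4 199.1] [291 192  26  16 301] xy [0.434 0.026]
light px [ 88.1 224.4] [  47  197   81   56 2401] xy [0.868 0.209]
light px [294.7 233.1] [282 224  26  19 412] xy [0.434 0.139]
light px [398.7 281.9] [385 276  29  12  47] xy [0.225 0.221]
light px [248.  360.3] [222 331  51  48 728] xy [0.457 0.426]
light px [242.7 392.3] [240 382   7  22 104] xy [0.452 0.474]
blue px [318.6 114.1] [307 101  24  27 517] xy [ 0.454 -0.406]
```

```bash
cat > m2.py <<'E'
from m import *
for n in ["scene","side"]:
    c=tuple(np.load(n+".npy",allow_pickle=True)); im=c[0].astype(np.uint8)
    H,S,V=cv2.split(cv2.cvtColor(im,cv2.COLOR_BGR2HSV)); print("==",n)
    wood=(H<23)&(S>100)&(V>60)
    for nm,(u,v),z in [("board",(199,226) if n=="scene" else (255,161),.012),("riser",(325,277) if n=="scene" else (213,241),.03)]:
        for st,ce,l in blobs(wood,800):
            if np.hypot(*(ce-(u,v)))<12:
                hull=cv2.convexHull(cv2.findContours(l.astype(np.uint8),0,1)[0][0])
                q=hull
                e=.01
                while len(q)>4: q=cv2.approxPolyDP(hull,e*cv2.arcLength(hull,True),True); e+=.005
                q=q[:,0]; P=onz(c,q,z)
                d=np.linalg.norm(P-np.roll(P,-1,0),axis=1)
                print(nm,q.tolist(),"P",P.round(3).tolist(),"len",d.round(3),"ctr",P.mean(0).round(4))
                i=np.argmax(d); e1=P[(i+1)%4]-P[i]; e2=P[(i+2)%4]-P[(i+3)%4]
                print("  yaw of long edges",[round(float(np.degrees(np.arctan2(a[1],a[0]))%180),1) for a in (e1,e2)])
                A=onz(c,np.argwhere(l)[:,::-1],z); r=cv2.minAreaRect((A*1000).astype(np.float32)); print("  rect mm",r)
    cop=(H<14)&(S>140)&(V>150)
    for st,ce,l in blobs(cop,25):
        for nm,z in (("L",.04),("S",.025)):
            p=onz(c,ce,z)[0]
            if abs(p[0]-.37)<.12 and p[1]<-.05 and p[1]>-.4:
                A=onz(c,np.argwhere(l)[:,::-1],z); r=cv2.minAreaRect((A*1000).astype(np.float32)); print("strip if",nm,p.round(4),np.round(r[0],1),np.round(r[1],1),r[2])
    for nm,z,m,x,y in [("tin",.045,(S<60)&(V>150),.45,.02),("carton",.07,(V>200)&(S<60),.42,.14),("cap",.075,V<45,.34,.28)]:
        for st,ce,l in blobs(m,60):
            A=onz(c,np.argwhere(l)[:,::-1],z); p=A.mean(0)
            if np.hypot(p[0]-x,p[1]-y)<.06:
                r=cv2.minAreaRect((A*1000).astype(np.float32)); print(nm,p.round(4),np.round(r[0],1),np.round(r[1],1),round(r[2],1))
E
python3 m2.py
```

```text
== scene
board [[257, 229], [236, 255], [137, 221], [161, 199]] P [[0.544, -0.045], [0.639, -0.041], [0.666, -0.322], [0.572, -0.33]] len [0.095 0.282 0.094 0.286] ctr [ 0.6052 -0.1846]
  yaw of long edges [95.6, 95.6]
  rect mm ((604.607666015625, -183.3352813720703), (103.12373352050781, 290.90972900390625), 6.881723880767822)
riser [[304, 252], [360, 267], [348, 304], [289, 285]] P [[0.57, 0.096], [0.55, 0.22], [0.65, 0.234], [0.666, 0.112]] len [0.125 0.1   0.124 0.097] ctr [0.609  0.1654]
  yaw of long edges [99.1, 97.5]
  rect mm ((609.197021484375, 165.79812622070312), (102.7544174194336, 128.03602600097656), 7.622016429901123)
strip if L [ 0.3617 -0.2951] [ 361.8 -295. ] [11.8 56.8] 11.425699234008789
strip if S [ 0.3442 -0.3106] [ 344.3 -310.4] [12.1 58.1] 11.425724983215332
strip if L [ 0.445 -0.129] [ 444.9 -129.1] [39.4 11.1] 85.77616882324219
strip if S [ 0.4294 -0.1405] [ 429.3 -140.7] [40.3 11.4] 85.77616119384766
tin [0.4352 0.0071] [435.    5.5] [54.7 60.2] 29.0
carton [0.4339 0.1474] [433.4 147.1] [46.7 47.3] 8.2
cap [0.357  0.2989] [356.4 299.2] [42.  54.2] 89.5
==
[... 445 characters left out ...]
n [0.097 0.126 0.097 0.128] ctr [0.6058 0.1672]
  yaw of long edges [98.2, 97.9]
  rect mm ((605.7273559570312, 167.3043212890625), (100.3836898803711, 132.2159423828125), 7.487551689147949)
strip if L [ 0.3629 -0.2937] [ 363.4 -294.6] [11.6 49.9] 11.853882789611816
strip if S [ 0.3631 -0.3187] [ 363.6 -319.6] [11.9 51.2] 11.853827476501465
strip if L [ 0.4293 -0.119 ] [ 429.4 -119.5] [38.5 10.9] 86.78880310058594
strip if S [ 0.4311 -0.1396] [ 431.2 -140.1] [39.4 11.2] 86.78892517089844
tin [0.436  0.0086] [436.6   8.1] [55.9 55.9] 72.7
carton [0.4459 0.15  ] [446.6 150.4] [20.2 46.4] 10.2
carton [0.4208 0.1465] [420.5 146.3] [20.7 44.4] 8.8
cap [0.3477 0.304 ] [348.1 303.2] [44.5 54.6] 4.9
```

Both views agree within about 5 mm, and the measured sizes match the ones given. Poses so far:

| Item | x (m) | y (m) | Yaw |
|---|---|---|---|
| Board | .603 | -.183 | 7° |
| Riser | .607 | .166 | 8° |
| Large box | .362 | -.295 | 11.5° |
| Small box | .430 | -.140 | -4° |
| Tin | .436 | .008 | – |
| Carton | .4335 | .1475 | 9° |
| Jar | ~.348 | ~.297 | – |

Jaws along roughly world x suit every grasp, so I'll turn the tool first.

```bash
cat > go.py <<'E'
# usage: go.py x y z [tool-x angle deg]: prints turn and shift units from now
from h import *; import sys
s=ctrl.state(); X=R.from_quat(s["ee_rot"]).as_matrix(); th=np.degrees(np.arctan2(X[1,0],X[0,0]))
t=np.array([float(a) for a in sys.argv[1:4]]); tgt=float(sys.argv[4]) if len(sys.argv)>4 else th
turn=((th-tgt+180)%360-180)/5
a=np.radians(tgt); B=np.array([[np.cos(a),np.sin(a),0],[np.sin(a),-np.cos(a),0],[0,0,-1]])
d=B.T@(t-s["tool_pos"])
print("t",round(s["time_s"],2),"pos",s["tool_pos"].round(4),"th",round(th,1),"tilt",np.degrees(np.arccos(-X[2,2])).round(2),"F",s["contact_force"].round(1),"w",round(s["gripper_width"]*88,1))
print("j",np.round(s["joint_positions"],2))
print("turn",round(turn,2),"shift units",(d/.04).round(2),"rows",round(np.abs(d/.04).max(),1))
E
python3 go.py .362 -.295 .2 101.5
```

```text
t 0.25 pos [ 0.22   -0.5848  0.2223] th 20.6 tilt 0.04 F [ 0.2 -0.5  0.7] w 88.0
j [ 1.14  0.41 -0.01  1.6   0.01  1.13 -0.08]
turn -16.18 shift units [6.39 4.92 0.56] rows 6.4
```

Emit:
move_arm([
  [87.8,[0,0,0],-1],
  [87.8,[0,0,0],-1],
  [87.8,[0,0,0],-1],
  [87.8,[0,0,0],-1],
  [87.8,[0,0,0],-1],
  [87.8,[0,0,0],-1],
  [87.8,[0,0,0],-1],
  [87.8,[0,0,0],-1],
  [87.8,[0,0,0],-1],
  [87.8,[0,0,0],-1],
  [87.8,[0,0,0],-1],
  [87.8,[0,0,0],-1],
  [87.8,[0,0,0],-1],
  [87.8,[0,0,0],-1],
  [87.8,[0,0,0],-1],
  [87.8,[0,0,0],-1],
  [87.8,[0,0,0],-0.2],
  [87.8,[0,0,0],0],
], grip_force=20)

```text
time_s: 1.75
tool_pos: [0.2199, -0.585, 0.2225]
ee_rot: [0.632, 0.775, 0.0, -0.0]
contact_force: [0.9, 0.9, -0.4]
gripper_width: 0.996
```

```bash
python3 go.py .362 -.295 .2 101.5
```

```text
t 1.75 pos [ 0.2199 -0.585   0.2225] th 101.5 tilt 0.02 F [ 0.9  0.9 -0.4] w 87.6
j [ 1.35  0.43 -0.3   1.58  0.13  1.15  1.22]
turn 0.01 shift units [6.4  4.93 0.56] rows 6.4
```

Emit:
move_arm([
  [87.8,[0.8,0.62,0.07],0],
  [87.8,[0.8,0.62,0.07],0],
  [87.8,[0.8,0.62,0.07],0],
  [87.8,[0.8,0.62,0.07],0],
  [87.8,[0.8,0.62,0.07],0],
  [87.8,[0.8,0.62,0.07],0],
  [87.8,[0.8,0.62,0.07],0],
  [87.8,[0.8,0.6,0.07],0],
  [87.8,[0,0,0],0],
  [87.8,[0,0,0],0],
])

```text
time_s: 2.58
tool_pos: [0.3631, -0.2926, 0.2006]
ee_rot: [0.631, 0.776, -0.0, 0.0]
contact_force: [0.2, -0.9, -0.1]
gripper_width: 0.998
```

```bash
cat > w.py <<'E'
from h import *; import sys
c=cam("wrist"); cv2.imwrite(f"pics/{sys.argv[1]}.png",c[0]); np.save(sys.argv[1]+".npy",np.array(c,dtype=object),allow_pickle=True)
for a in sys.argv[2:]:
    x,y,z=map(float,a.split(",")); print(a,"->",proj(c,[x,y,z]).round(1))
E
python3 go.py .362 -.295 .015 101.5; python3 w.py w1 .362,-.295,.04
```

```text
t 2.58 pos [ 0.3631 -0.2926  0.2006] th 101.7 tilt 0.03 F [ 0.2 -0.9 -0.1] w 87.8
j [ 0.99  0.2  -0.47  1.97  0.11  1.    0.67]
turn 0.05 shift units [-0.05 -0.04  4.64] rows 4.6
.362,-.295,.04 -> [[275.6 192.7]]
```

View pics/w1.png

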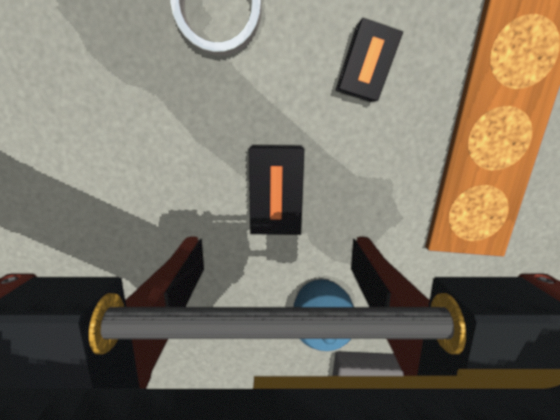

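The strip centre is at pixel (276,192), against (275.6,192.7) predicted, and the box is nearly square to the jaws. I'll measure the board discs and the small box in this view, then grasp.

```bash
cat > disc.py <<'E'
from m import *
c=tuple(np.load(sys.argv[1]+".npy",allow_pickle=True)); im=c[0].astype(np.uint8)
H,S,V=cv2.split(cv2.cvtColor(im,cv2.COLOR_BGR2HSV))
m=((H>=14)&(H<24)&(S>90)&(V>170)).astype(np.uint8)
m=cv2.morphologyEx(cv2.morphologyEx(m,cv2.MORPH_CLOSE,np.ones((5,5))),cv2.MORPH_OPEN,np.ones((7,7)))
for st,ce,l in blobs(m,300):
    A=onz(c,np.argwhere(l)[:,::-1],.012); r=cv2.minEnclosingCircle((A*1000).astype(np.float32)); print("disc",ce.round(0),A.mean(0).round(4),np.round(r[0]),round(r[1]))
cop=(H<14)&(S>140)&(V>150)
for st,ce,l in blobs(cop,25):
    if st[4]<1500:
      A=onz(c,np.argwhere(l)[:,::-1],.025); r=cv2.minAreaRect((A*1000).astype(np.float32)); print("strip@.025",ce.round(0),np.round(r[0],1),np.round(r[1],1),round(r[2],1))
E
python3 disc.py w1
```

```text
disc [501. 126.] [ 0.5985 -0.1778] [ 599. -190.] 146
disc [371.  59.] [ 0.4329 -0.1372] [ 432. -138.] 21
strip@.025 [476. 106.] [ 554.9 -161.5] [15.1 22.7] 4.1
strip@.025 [463. 172.] [ 566.5 -230.8] [ 5.6 14.8] 21.5
strip@.025 [276. 190.] [ 362.2 -296.7] [13.  58.5] 11.4
strip@.025 [523. 180.] [ 637.3 -225.5] [12.6 15.6] 6.5
strip@.025 [490. 244.] [ 633.2 -308.9] [ 8.2 25.5] 7.1
strip@.025 [457. 246.] [ 594.9 -320.2] [18.2 11.8] 64.6
strip@.025 [470. 251.] [ 614.  -318.9] [24.8 10.2] 6.2
```

Emit:
move_arm([
  [87.8,[-0.05,-0.04,0.7],0],
  [87.8,[0,0,0.9],0],
  [87.8,[0,0,0.9],0],
  [87.8,[0,0,0.9],0],
  [87.8,[0,0,0.7],0],
  [87.8,[0,0,0.54],0],
  [87.8,[0,0,0],0],
  [50,[0,0,0],0],
  [50,[0,0,0],0],
  [50,[0,0,0],0],
  [50,[0,0,0],0],
  [50,[0,0,0],0],
  [50,[0,0,0],0],
  [50,[0,0,0],0],
], grip_force=30)

```text
time_s: 3.8
tool_pos: [0.3619, -0.2976, 0.016]
ee_rot: [0.632, 0.775, -0.0, 0.001]
contact_force: [-0.8, 0.3, 8.5]
gripper_width: 0.681
```

Emit:
move_arm([
  [50,[0,0,-0.3],0],
  [50,[0,0,-0.8],0],
  [50,[0,0,-0.9],0],
  [50,[0,0,-0.9],0],
  [50,[0,0,-0.9],0],
  [50,[0,0,0],0.7],
  [50,[0,0,0],0],
])

```text
time_s: 4.38
tool_pos: [0.3616, -0.2976, 0.169]
ee_rot: [0.657, 0.754, -0.0, 0.002]
contact_force: [0.3, 0.2, -4.0]
gripper_width: 0.683
```

```bash
python3 go.py .607 .166 .168 98
```

```text
t 4.38 pos [ 0.3616 -0.2976  0.169 ] th 97.9 tilt 0.28 F [ 0.3  0.2 -4. ] w 60.1
j [ 0.99  0.24 -0.47  2.01  0.14  0.92  0.59]
turn -0.01 shift units [10.62  7.69  0.02] rows 10.6
```

Emit:
move_arm([
  [50,[0.4,0.29,0],0],
  [50,[0.73,0.53,0],0],
  [50,[0.73,0.53,0],0],
  [50,[0.73,0.53,0],0],
  [50,[0.73,0.53,0],0],
  [50,[0.73,0.53,0],0],
  [50,[0.73,0.53,0],0],
  [50,[0.73,0.53,0],0],
  [50,[0.73,0.53,0],0],
  [50,[0.73,0.53,0],0],
  [50,[0.73,0.53,0],0],
  [50,[0.73,0.53,0],0],
  [50,[0.73,0.53,0],0],
  [50,[0.73,0.53,0],0],
  [50,[0.73,0.53,0],0],
  [50,[0,0,0],0],
  [50,[0,0,0],0],
])

```text
time_s: 5.8
tool_pos: [0.605, 0.17, 0.1645]
ee_rot: [0.653, 0.757, -0.001, -0.001]
contact_force: [-0.1, -1.0, -2.4]
gripper_width: 0.682
```

```bash
python3 go.py .607 .166 .046 98; python3 w.py w2;python3 - <<'E'
from h import *
for n in ["scene","side"]:
    c=cam(n); cv2.imwrite(f"pics/{n}2.png",c[0])
E
```

```text
t 5.8 pos [0.605  0.17   0.1645] th 98.4 tilt 0.2 F [-0.1 -1.  -2.4] w 60.0
j [ 0.07  0.54 -0.6   1.62  0.34  1.09 -0.48]
turn 0.09 shift units [-0.11  0.04  2.96] rows 3.0
```

View pics/scene2.png

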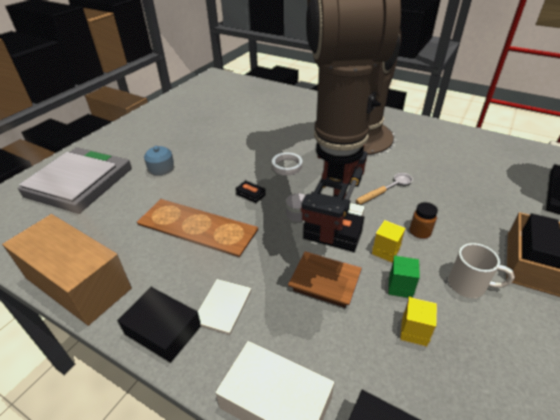

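View pics/w2.png

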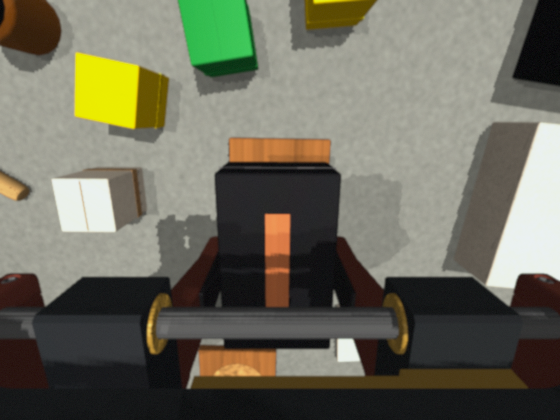

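Emit:
move_arm([
  [50,[-0.11,0.04,0.5],0],
  [50,[0,0,0.7],0],
  [50,[0,0,0.7],0],
  [50,[0,0,0.5],0],
  [50,[0,0,0.35],0],
  [50,[0,0,0.15],0],
  [50,[0,0,0],0],
  [50,[0,0,0],0],
])

```text
time_s: 6.62
tool_pos: [0.6089, 0.163, 0.0514]
ee_rot: [0.655, 0.755, 0.0, 0.0]
contact_force: [0.2, 0.3, -3.1]
gripper_width: 0.685
```

```bash
python3 go.py .607 .166 .046 98
```

```text
t 6.62 pos [0.6089 0.163  0.0514] th 98.1 tilt 0.05 F [ 0.2  0.3 -3.1] w 60.3
j [ 0.04  0.67 -0.54  1.71  0.43  0.89 -0.54]
turn 0.02 shift units [ 0.08 -0.04  0.14] rows 0.1
```

Emit:
move_arm([
  [50,[0.05,-0.03,0.06],0],
  [50,[0,0,0.06],0],
  [50,[0,0,0],0],
  [50,[0,0,0],0],
])

```text
time_s: 6.95
tool_pos: [0.6071, 0.1651, 0.0463]
ee_rot: [0.655, 0.755, 0.0, 0.0]
contact_force: [-0.3, -0.4, -2.7]
gripper_width: 0.685
```

Emit:
move_arm([
  [50,[0,0,0.04],0],
  [50,[0,0,0],0],
  [70,[0,0,0],0],
  [80,[0,0,0],0],
  [87.8,[0,0,0],0],
  [87.8,[0,0,0],0],
  [87.8,[0,0,-0.5],0],
  [87.8,[0,0,-0.9],0],
  [87.8,[0,0,-1],0],
  [87.8,[0,0,-1],0],
  [87.8,[0,0,-0.6],0],
  [87.8,[0,0,0],0],
])

```text
time_s: 7.95
tool_pos: [0.6096, 0.1666, 0.2106]
ee_rot: [0.655, 0.755, 0.004, 0.002]
contact_force: [-0.4, 0.6, 0.6]
gripper_width: 1.002
```

```bash
python3 go.py .431 -.140 .2 86; python3 w.py w3 .607,.166,.07
```

```text
t 7.95 pos [0.6096 0.1666 0.2106] th 98.1 tilt 0.54 F [-0.4  0.6  0.6] w 88.2
j [ 0.09  0.5  -0.62  1.57  0.31  1.16 -0.45]
turn 2.42 shift units [-7.96 -3.92  0.27] rows 8.0
.607,.166,.07 -> [[273.3 195.7]]
```

View pics/w3.png

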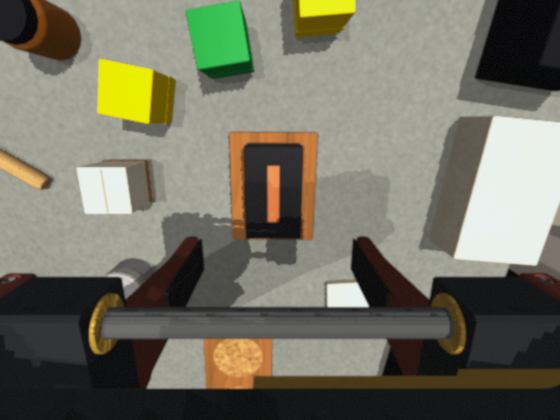

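```bash
python3 - <<'E'
from h import *
c=tuple(np.load("w3.npy",allow_pickle=True))
r=onz(c,[[230,132],[317,132],[314,239],[230,238]],.03); b=onz(c,[[245,144],[303,144],[302,238],[244,238]],.07); s=onz(c,[[267,165],[280,165],[279,221],[266,221]],.07)
for n,q in(("riser",r),("box",b),("strip",s)): print(n,q.mean(0).round(4),np.linalg.norm(q-np.roll(q,1,0),axis=1).round(3))
E
```

```text
riser [0.6064 0.1652] [0.127 0.097 0.129 0.104]
box [0.6068 0.1688] [0.101 0.058 0.101 0.063]
strip [0.6064 0.168 ] [0.06  0.013 0.06  0.014]
```

Emit:
move_arm([
  [87.8,[0,0,0],1],
  [87.8,[0,0,0],1],
  [87.8,[0,0,0],0.42],
  [87.8,[-0.8,-0.39,0.03],0],
  [87.8,[-0.8,-0.39,0.03],0],
  [87.8,[-0.8,-0.39,0.03],0],
  [87.8,[-0.8,-0.39,0.03],0],
  [87.8,[-0.8,-0.39,0.03],0],
  [87.8,[-0.8,-0.39,0.03],0],
  [87.8,[-0.8,-0.39,0.03],0],
  [87.8,[-0.8,-0.39,0.03],0],
  [87.8,[-0.8,-0.39,0.03],0],
  [87.8,[-0.8,-0.39,0],0],
  [87.8,[0,0,0],0],
  [87.8,[0,0,0],0],
])

```text
time_s: 9.25
tool_pos: [0.4274, -0.1451, 0.1923]
ee_rot: [0.733, 0.68, -0.001, -0.001]
contact_force: [0.6, -0.5, -0.4]
gripper_width: 1.004
```

```bash
python3 go.py .431 -.140 .012 86; python3 w.py w4 .431,-.14,.025; python3 disc.py w4
```

```text
t 9.25 pos [ 0.4274 -0.1451  0.1923] th 85.7 tilt 0.12 F [ 0.6 -0.5 -0.4] w 88.4
j [ 0.67  0.19 -0.51  2.01  0.11  0.97  0.04]
turn -0.05 shift units [0.13 0.08 4.51] rows 4.5
.431,-.14,.025 -> [[280.3 184.8]]
disc [427. 176.] [ 0.6021 -0.1484] [ 598. -168.] 133
strip@.025 [440.  89.] [603.6 -53.1] [11.3 25.3] 11.1
strip@.025 [402.  87.] [564.5 -48.1] [41.   5.2] 7.0
strip@.025 [464. 160.] [ 632.9 -127.8] [ 5.4 12.4] 5.8
strip@.025 [401. 169.] [ 566.4 -131.4] [ 7.8 19.5] 85.8
strip@.025 [280. 185.] [ 430.1 -140.5] [41.5 12.5] 85.6
strip@.025 [400. 185.] [ 565.8 -149.3] [14.   9.9] 80.9
strip@.025 [398. 193.] [ 563.5 -158.7] [13.3  5.3] 39.4
strip@.025 [466. 203.] [ 640.1 -177.1] [ 3.4 31.4] 5.8
strip@.025 [392. 204.] [ 557.  -171.8] [14.3  6.9] 85.8
strip@.025 [394. 238.] [ 561.  -213.9] [ 4.7 13. ] 2.1
strip@.025 [467. 252.] [ 647.4 -238.4] [ 3.6 30.6] 5.9
```

View pics/w4.png

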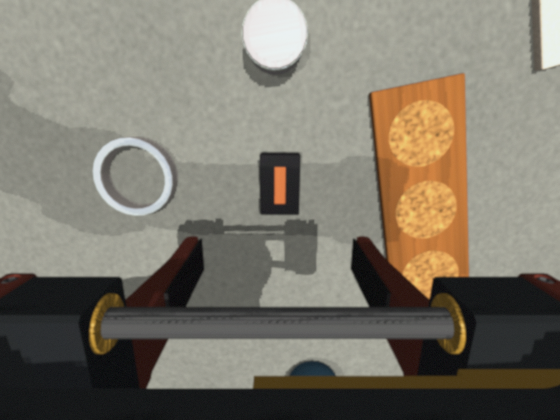

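The large box sits about 3 mm from the riser's centre. The small box is at (280,184), as predicted, and two discs show at (421,133) and (427,209). I'll grasp the small box.

```bash
python3 - <<'E'
from h import *
c=tuple(np.load("w4.npy",allow_pickle=True))
P=onz(c,[[421,133],[426.5,209],[465,73],[371,93]],.012); print(P.round(4), np.linalg.norm(P[0]-P[1]))
print(onz(c,[275,33],.045))
E
```

```text
[[ 0.5916 -0.0954]
 [ 0.6036 -0.1851]
 [ 0.6342 -0.0367]
 [ 0.5354 -0.0493]] 0.09046113927818793
[[0.43633145 0.00763866]]
```

Emit:
move_arm([
  [87.8,[0.07,0.05,0.6],0],
  [87.8,[0.05,0.03,0.9],0],
  [87.8,[0,0,0.9],0],
  [87.8,[0,0,0.9],0],
  [87.8,[0,0,0.7],0],
  [87.8,[0,0,0.5],0],
  [87.8,[0,0,0],0],
  [87.8,[0,0,0],0],
])

```text
time_s: 9.97
tool_pos: [0.4324, -0.1368, 0.0125]
ee_rot: [0.73, 0.683, -0.0, -0.002]
contact_force: [-0.2, -0.3, 0.2]
gripper_width: 0.998
```

```bash
python3 go.py .431 -.140 .010 86
```

```text
t 9.97 pos [ 0.4324 -0.1368  0.0125] th 86.2 tilt 0.18 F [-0.2 -0.3  0.2] w 87.8
j [ 0.54  0.48 -0.41  2.16  0.35  0.57 -0.19]
turn 0.03 shift units [-0.08 -0.03  0.06] rows 0.1
```

Emit:
move_arm([
  [87.8,[-0.06,-0.03,0.05],0],
  [35,[0,0,0],0],
  [35,[0,0,0],0],
  [35,[0,0,0],0],
  [35,[0,0,0],0],
  [35,[0,0,0],0],
  [35,[0,0,0],0],
  [35,[0,0,0],0],
  [35,[0,0,0],0],
], grip_force=25)

```text
time_s: 10.72
tool_pos: [0.4312, -0.1412, 0.0116]
ee_rot: [0.731, 0.682, -0.0, 0.0]
contact_force: [-0.9, -0.2, 3.3]
gripper_width: 0.513
```

Emit:
move_arm([
  [35,[0,0,-0.3],0],
  [35,[0,0,-0.8],0],
  [35,[0,0,-1],0],
  [35,[0,0,-1],0],
  [35,[0,0,-1],0],
  [35,[0,0,-0.9],0],
  [35,[0,0,0],-1],
  [35,[0,0,0],-1],
  [35,[0,0,0],-0.4],
  [35,[0,0,0],0],
])

```text
time_s: 11.55
tool_pos: [0.431, -0.1411, 0.2115]
ee_rot: [0.655, 0.755, -0.0, 0.0]
contact_force: [-0.4, -0.2, -0.8]
gripper_width: 0.508
```

```bash
python3 go.py .607 .168 .20 98
```

```text
t 11.55 pos [ 0.431  -0.1411  0.2115] th 98.1 tilt 0.01 F [-0.4 -0.2 -0.8] w 44.7
j [ 0.71  0.17 -0.56  1.98  0.11  1.02  0.24]
turn 0.02 shift units [7.04 5.43 0.29] rows 7.0
```

Emit:
move_arm([
  [35,[0.4,0.31,0],0],
  [35,[0.76,0.58,0],0],
  [35,[0.76,0.58,0],0],
  [35,[0.76,0.58,0],0],
  [35,[0.76,0.58,0],0],
  [35,[0.76,0.58,0],0],
  [35,[0.76,0.58,0],0],
  [35,[0.76,0.58,0],0],
  [35,[0.76,0.58,0],0],
  [35,[0.56,0.48,0],0],
  [35,[0,0,0.2],0],
  [35,[0,0,0],0],
  [35,[0,0,0],0],
])

```text
time_s: 12.63
tool_pos: [0.6063, 0.1672, 0.2021]
ee_rot: [0.656, 0.755, -0.001, -0.001]
contact_force: [-0.4, -0.6, -0.7]
gripper_width: 0.508
```

```bash
python3 go.py .607 .168 .085 98
```

```text
t 12.63 pos [0.6063 0.1672 0.2021] th 98.0 tilt 0.17 F [-0.4 -0.6 -0.7] w 44.7
j [ 0.09  0.51 -0.63  1.58  0.32  1.16 -0.47]
turn -0.01 shift units [0.02 0.02 2.93] rows 2.9
```

Emit:
move_arm([
  [35,[0.02,0.02,0.6],0],
  [35,[0,0,0.8],0],
  [35,[0,0,0.7],0],
  [35,[0,0,0.5],0],
  [35,[0,0,0.3],0],
  [35,[0,0,0],0],
  [35,[0,0,0],0],
  [35,[0,0,0],0],
])

```text
time_s: 13.3
tool_pos: [0.6087, 0.1688, 0.0891]
ee_rot: [0.656, 0.754, 0.001, 0.001]
contact_force: [0.4, 0.1, 0.2]
gripper_width: 0.511
```

```bash
python3 go.py .607 .168 .082 98;  python3 w.py w5
```

```text
t 13.3 pos [0.6087 0.1688 0.0891] th 98.0 tilt 0.12 F [0.4 0.1 0.2] w 44.9
j [ 0.05  0.63 -0.58  1.68  0.41  0.95 -0.54]
turn -0.01 shift units [-0.01 -0.04  0.18] rows 0.2
```

View pics/w5.png

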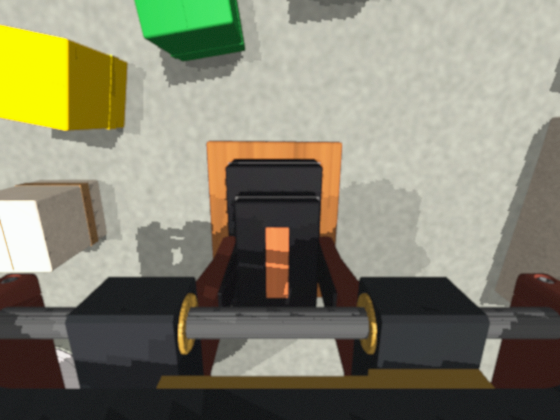

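Emit:
move_arm([
  [35,[-0.01,-0.03,0.08],0],
  [35,[0,0,0.06],0],
  [35,[0,0,0.02],0],
  [35,[0,0,0],0],
  [35,[0,0,0],0],
])

```text
time_s: 13.77
tool_pos: [0.6068, 0.1683, 0.0817]
ee_rot: [0.656, 0.755, 0.0, 0.0]
contact_force: [-1.1, -1.8, 5.6]
gripper_width: 0.508
```

Emit:
move_arm([
  [55,[0,0,0],0],
  [70,[0,0,0],0],
  [87.8,[0,0,0],0],
  [87.8,[0,0,0],0],
  [87.8,[0,0,0],0],
  [87.8,[0,0,-0.5],0],
  [87.8,[0,0,-0.9],0],
  [87.8,[0,0,-1],0],
  [87.8,[0,0,-0.7],0],
  [87.8,[0,0,0],0],
])

```text
time_s: 14.6
tool_pos: [0.6093, 0.1701, 0.2117]
ee_rot: [0.656, 0.755, 0.004, 0.002]
contact_force: [0.5, 0.8, -0.1]
gripper_width: 1.002
```

```bash
python3 go.py .436 .008 .2 97; python3 w.py w6
```

```text
t 14.6 pos [0.6093 0.1701 0.2117] th 98.0 tilt 0.55 F [ 0.5  0.8 -0.1] w 88.2
j [ 0.09  0.51 -0.63  1.57  0.32  1.17 -0.47]
turn 0.2 shift units [-3.49 -4.8   0.29] rows 4.8
```

View pics/w6.png

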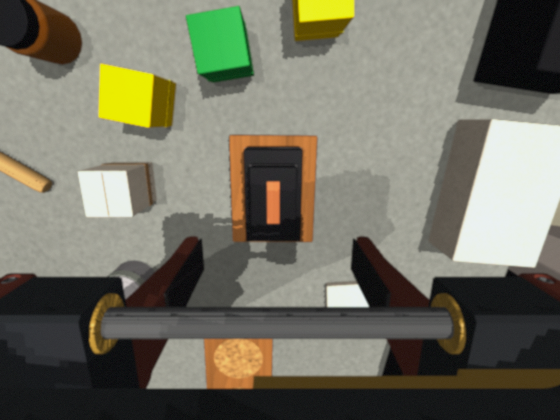

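```bash
python3 - <<'E'
from h import *
c=tuple(np.load("w6.npy",allow_pickle=True))
print(onz(c,[273,203],.095))
E
```

```text
[[0.60669504 0.16823338]]
```

Emit:
move_arm([
  [87.8,[0,0,0],0.2],
  [87.8,[-0.58,-0.8,0.05],0],
  [87.8,[-0.58,-0.8,0.05],0],
  [87.8,[-0.58,-0.8,0.05],0],
  [87.8,[-0.58,-0.8,0.05],0],
  [87.8,[-0.58,-0.8,0.05],0],
  [87.8,[-0.58,-0.8,0.05],0],
  [87.8,[0,0,0],0],
  [87.8,[0,0,0],0],
  [87.8,[0,0,0],0],
])

```text
time_s: 15.48
tool_pos: [0.4331, 0.0068, 0.1925]
ee_rot: [0.663, 0.749, -0.0, -0.0]
contact_force: [-0.1, -0.1, 0.1]
gripper_width: 0.997
```

```bash
python3 go.py .436 .008 .016 97; python3 w.py w7 .436,.008,.045 .4335,.1475,.07
```

```text
t 15.48 pos [0.4331 0.0068 0.1925] th 96.9 tilt 0.03 F [-0.1 -0.1  0.1] w 87.7
j [ 0.48  0.17 -0.67  2.04  0.13  0.97 -0.13]
turn -0.01 shift units [0.02 0.08 4.41] rows 4.4
.436,.008,.045 -> [[280.  192.9]]
.4335,.1475,.07 -> [[297.6  42.7]]
```

View pics/w7.png

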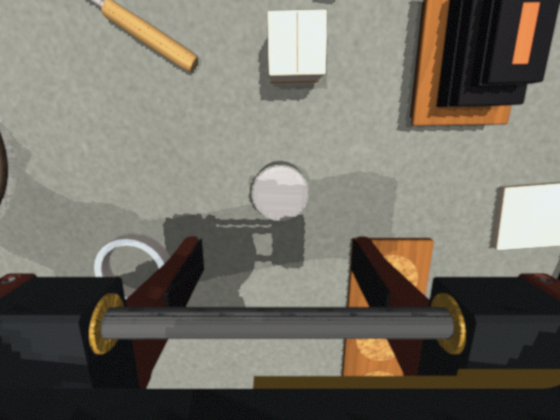

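Emit:
move_arm([
  [87.8,[0.02,0.08,0.6],0],
  [87.8,[0,0,0.9],0],
  [87.8,[0,0,0.9],0],
  [87.8,[0,0,0.9],0],
  [87.8,[0,0,0.7],0],
  [87.8,[0,0,0.4],0],
  [87.8,[0,0,0],0],
  [87.8,[0,0,0],0],
  [52,[0,0,0],0],
  [52,[0,0,0],0],
  [52,[0,0,0],0],
  [52,[0,0,0],0],
  [52,[0,0,0],0],
  [52,[0,0,0],0],
  [52,[0,0,0],0],
], grip_force=25)

```text
time_s: 16.78
tool_pos: [0.4367, 0.0077, 0.0178]
ee_rot: [0.663, 0.749, 0.0, 0.001]
contact_force: [-1.3, -0.5, 7.1]
gripper_width: 0.676
```

```bash
python3 go.py .436 .008 .016 97
```

```text
t 16.78 pos [0.4367 0.0077 0.0178] th 97.0 tilt 0.08 F [-1.3 -0.5  7.1] w 59.5
j [ 0.31  0.47 -0.53  2.19  0.43  0.58 -0.42]
turn -0.0 shift units [ 0.01 -0.02  0.05] rows 0.0
```

Emit:
move_arm([
  [52,[0,0,-0.3],0],
  [52,[0,0,-0.8],0],
  [52,[0,0,-1],0],
  [52,[0,0,-0.9],0],
  [52,[0,0,0],0],
  [52,[0,0,0],0],
])

```text
time_s: 17.28
tool_pos: [0.4374, 0.0075, 0.1389]
ee_rot: [0.663, 0.749, 0.001, 0.002]
contact_force: [-0.3, -1.3, -1.2]
gripper_width: 0.683
```

```bash
python3 go.py .592 -.095 .135 97
```

```text
t 17.28 pos [0.4374 0.0075 0.1389] th 97.0 tilt 0.27 F [-0.3 -1.3 -1.2] w 60.1
j [ 0.46  0.26 -0.67  2.09  0.22  0.85 -0.22]
turn -0.01 shift units [-3.02  3.52  0.1 ] rows 3.5
```

Emit:
move_arm([
  [52,[-0.3,0.35,0],0],
  [52,[-0.6,0.7,0.02],0],
  [52,[-0.6,0.7,0.02],0],
  [52,[-0.6,0.7,0.02],0],
  [52,[-0.6,0.7,0.02],0],
  [52,[-0.32,0.37,0.02],0],
  [52,[0,0,0.6],0],
  [52,[0,0,0.7],0],
  [52,[0,0,0.6],0],
  [52,[0,0,0.3],0],
  [52,[0,0,0],0],
  [52,[0,0,0],0],
  [52,[0,0,0],0],
])

```text
time_s: 18.37
tool_pos: [0.5913, -0.0945, 0.0459]
ee_rot: [0.662, 0.749, 0.0, 0.0]
contact_force: [-0.2, 0.3, -1.0]
gripper_width: 0.675
```

```bash
python3 go.py .592 -.095 .030 97
```

```text
t 18.37 pos [ 0.5913 -0.0945  0.0459] th 97.0 tilt 0.06 F [-0.2  0.3 -1. ] w 59.4
j [ 0.45  0.63 -0.52  1.79  0.4   0.83 -0.14]
turn 0.01 shift units [-0.01  0.02  0.4 ] rows 0.4
```

Emit:
move_arm([
  [52,[0,0.02,0.15],0],
  [52,[0,0,0.1],0],
  [52,[0,0,0.07],0],
  [52,[0,0,0.05],0],
  [52,[0,0,0],0],
  [52,[0,0,0],0],
])

```text
time_s: 18.87
tool_pos: [0.5914, -0.0947, 0.0303]
ee_rot: [0.663, 0.749, -0.0, 0.0]
contact_force: [0.6, -0.5, -1.5]
gripper_width: 0.681
```

Emit:
move_arm([
  [52,[0,0,0.04],0],
  [52,[0,0,0],0],
  [52,[0,0,0],0],
])

```text
time_s: 19.12
tool_pos: [0.5916, -0.0947, 0.0299]
ee_rot: [0.663, 0.749, -0.0, 0.0]
contact_force: [-3.3, 1.1, 9.8]
gripper_width: 0.677
```

Emit:
move_arm([
  [68,[0,0,0],0],
  [80,[0,0,0],0],
  [87.8,[0,0,0],0],
  [87.8,[0,0,0],0],
  [87.8,[0,0,0],0],
  [87.8,[0,0,-0.5],0],
  [87.8,[0,0,-1],0],
  [87.8,[0,0,-1],0],
  [87.8,[0,0,-1],0],
  [87.8,[0,0,-0.8],0],
  [87.8,[0,0,0],0],
  [87.8,[0,0,0],0],
])

```text
time_s: 20.12
tool_pos: [0.5925, -0.0948, 0.2026]
ee_rot: [0.663, 0.749, 0.001, 0.002]
contact_force: [1.1, 0.3, -0.2]
gripper_width: 1.0
```

```bash
python3 go.py .434 .148 .2 98; python3 w.py w8 .592,-.095,.057 
```

```text
t 20.12 pos [ 0.5925 -0.0948  0.2026] th 97.0 tilt 0.24 F [ 1.1  0.3 -0.2] w 88.0
j [ 0.51  0.45 -0.59  1.66  0.28  1.11 -0.04]
turn -0.2 shift units [ 6.56 -3.08  0.07] rows 6.6
.592,-.095,.057 -> [[276.  194.1]]
```

View pics/w8.png

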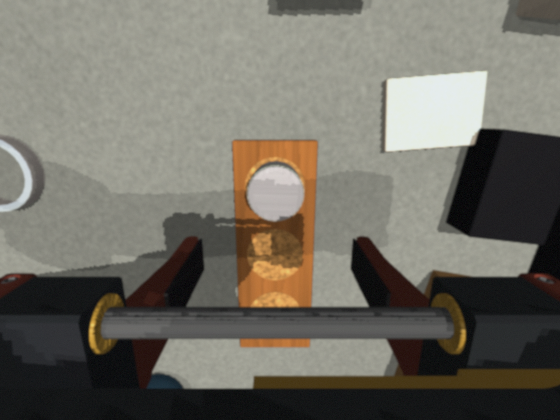

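The tin is centred on the near disc, at (275,192) against (276,194) predicted. Carton next.

Emit:
move_arm([
  [87.8,[0,0,0],-0.2],
  [87.8,[0.8,-0.38,0.01],0],
  [87.8,[0.8,-0.38,0.01],0],
  [87.8,[0.8,-0.38,0.01],0],
  [87.8,[0.8,-0.38,0.01],0],
  [87.8,[0.8,-0.38,0.01],0],
  [87.8,[0.8,-0.38,0.01],0],
  [87.8,[0.8,-0.38,0.01],0],
  [87.8,[0.8,-0.38,0],0],
  [87.8,[0.16,-0.04,0],0],
  [87.8,[0,0,0],0],
  [87.8,[0,0,0],0],
  [87.8,[0,0,0],0],
])

```text
time_s: 21.25
tool_pos: [0.4333, 0.1466, 0.197]
ee_rot: [0.656, 0.754, -0.001, -0.0]
contact_force: [0.4, -0.4, -1.0]
gripper_width: 0.999
```

```bash
python3 go.py .434 .148 .035 98; python3 w.py w9 .434,.148,.07 .348,.297,.075
```

```text
t 21.25 pos [0.4333 0.1466 0.197 ] th 97.9 tilt 0.08 F [ 0.4 -0.4 -1. ] w 87.9
j [ 0.23  0.23 -0.75  1.98  0.19  1.   -0.48]
turn -0.01 shift units [0.03 0.02 4.05] rows 4.1
.434,.148,.07 -> [[278.2 197.3]]
.348,.297,.075 -> [[201.4  14.2]]
```

View pics/w9.png

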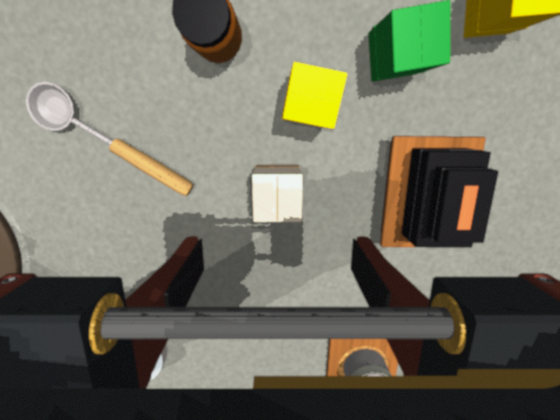

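Emit:
move_arm([
  [87.8,[0.03,0.02,0.6],0],
  [87.8,[0,0,0.9],0],
  [87.8,[0,0,0.9],0],
  [87.8,[0,0,0.9],0],
  [87.8,[0,0,0.7],0],
  [87.8,[0,0,0.35],0],
  [87.8,[0,0,0],0],
  [42,[0,0,0],0],
  [42,[0,0,0],0],
  [42,[0,0,0],0],
  [42,[0,0,0],0],
  [42,[0,0,0],0],
  [42,[0,0,0],0],
  [42,[0,0,0],0],
  [42,[0,0,0],0],
  [42,[0,0,0],0],
], grip_force=25)

```text
time_s: 22.63
tool_pos: [0.4338, 0.1492, 0.0244]
ee_rot: [0.656, 0.755, 0.0, 0.0]
contact_force: [-0.7, -1.3, 7.1]
gripper_width: 0.566
```

```bash
python3 go.py .434 .148 .022 98
```

```text
t 22.63 pos [0.4338 0.1492 0.0244] th 98.0 tilt 0.06 F [-0.7 -1.3  7.1] w 49.8
j [ 0.05  0.5  -0.61  2.14  0.48  0.64 -0.75]
turn 0.0 shift units [-0.03 -0.    0.06] rows 0.1
```

Emit:
move_arm([
  [42,[0,0,-0.3],0],
  [42,[0,0,-0.8],0],
  [42,[0,0,-1],0],
  [42,[0,0,-1],0],
  [42,[0,0,-0.9],0],
  [42,[0,0,0],0.2],
  [42,[0,0,0],0],
])

```text
time_s: 23.22
tool_pos: [0.4346, 0.1494, 0.1855]
ee_rot: [0.663, 0.748, 0.001, 0.002]
contact_force: [-0.5, -0.4, -2.1]
gripper_width: 0.569
```

```bash
python3 go.py .614 -.273 .18 97
```

```text
t 23.22 pos [0.4346 0.1494 0.1855] th 96.9 tilt 0.25 F [-0.5 -0.4 -2.1] w 50.0
j [ 0.23  0.25 -0.76  1.99  0.21  0.97 -0.52]
turn -0.02 shift units [-11.03   3.16   0.14] rows 11.0
```

Emit:
move_arm([
  [42,[-0.4,0.12,0],0],
  [42,[-0.8,0.23,0.01],0],
  [42,[-0.8,0.23,0.01],0],
  [42,[-0.8,0.23,0.01],0],
  [42,[-0.8,0.23,0.01],0],
  [42,[-0.8,0.23,0.01],0],
  [42,[-0.8,0.23,0.01],0],
  [42,[-0.8,0.23,0.01],0],
  [42,[-0.8,0.23,0.01],0],
  [42,[-0.8,0.23,0.01],0],
  [42,[-0.8,0.23,0.01],0],
  [42,[-0.8,0.23,0.01],0],
  [42,[-0.8,0.23,0.01],0],
  [42,[-0.8,0.23,0],0],
  [42,[-0.23,0.05,0],0],
  [42,[0,0,0],0],
  [42,[0,0,0],0],
  [42,[0,0,0],0],
])

```text
time_s: 24.72
tool_pos: [0.6123, -0.2707, 0.1779]
ee_rot: [0.662, 0.75, 0.0, -0.001]
contact_force: [0.3, 0.9, -0.9]
gripper_width: 0.568
```

```bash
python3 go.py .614 -.273 .037 97; python3 w.py w10 .592,-.095,.057
```

```text
t 24.72 pos [ 0.6123 -0.2707  0.1779] th 97.2 tilt 0.14 F [ 0.3  0.9 -0.9] w 50.0
j [ 0.7   0.58 -0.54  1.5   0.31  1.15  0.23]
turn 0.03 shift units [-0.06  0.03  3.52] rows 3.5
.592,-.095,.057 -> [[279.6  -8.1]]
```

View pics/w10.png

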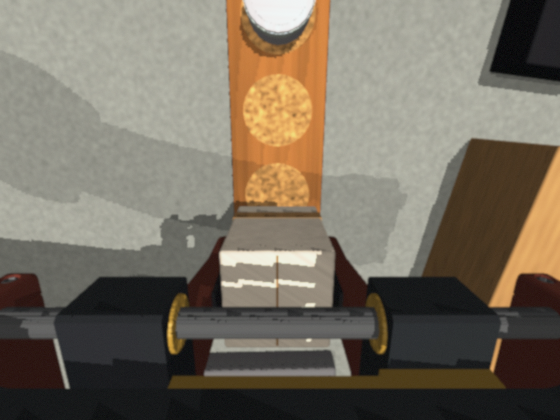

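```bash
python3 - <<'E'
from h import *
c=tuple(np.load("w10.npy",allow_pickle=True))
print(onz(c,[[278,110]],.012), proj(c,[.614,-.273,.012]))
E
```

```text
[[ 0.60222651 -0.18526805]] [[278.53579355 192.19510991]]
```

Emit:
move_arm([
  [42,[-0.06,0.03,0.6],0],
  [42,[0,0,0.8],0],
  [42,[0,0,0.8],0],
  [42,[0,0,0.6],0],
  [42,[0,0,0.3],0],
  [42,[0,0,0.1],0],
  [42,[0,0,0],0],
  [42,[0,0,0],0],
  [42,[0,0,0],0],
])

```text
time_s: 25.52
tool_pos: [0.6156, -0.2755, 0.0531]
ee_rot: [0.662, 0.749, 0.001, 0.001]
contact_force: [0.4, 0.3, -1.5]
gripper_width: 0.567
```

```bash
python3 go.py .614 -.273 .036 97
```

```text
t 25.52 pos [ 0.6156 -0.2755  0.0531] th 97.0 tilt 0.17 F [ 0.4  0.3 -1.5] w 49.9
j [ 0.67  0.72 -0.49  1.59  0.39  0.93  0.17]
turn 0.01 shift units [ 0.07 -0.03  0.43] rows 0.4
```

Emit:
move_arm([
  [42,[0.04,-0.02,0.15],0],
  [42,[0,0,0.12],0],
  [42,[0,0,0.08],0],
  [42,[0,0,0.05],0],
  [42,[0,0,0.02],0],
  [42,[0,0,0],0],
  [42,[0,0,0],0],
])

```text
time_s: 26.1
tool_pos: [0.6131, -0.2739, 0.0364]
ee_rot: [0.663, 0.749, -0.0, 0.0]
contact_force: [-7.7, 2.6, 17.1]
gripper_width: 0.569
```

Emit:
move_arm([
  [42,[0,0,-0.03],0],
  [42,[0,0,0],0],
  [60,[0,0,0],0],
  [75,[0,0,0],0],
  [87.8,[0,0,0],0],
  [87.8,[0,0,0],0],
  [87.8,[0,0,0],0],
  [87.8,[0,0,-0.5],0],
  [87.8,[0,0,-1],0],
  [87.8,[0,0,-1],0],
  [87.8,[0,0,-1],0],
  [87.8,[0,0,-0.6],0],
  [87.8,[0,0,0],0],
])

```text
time_s: 27.18
tool_pos: [0.6163, -0.2744, 0.2063]
ee_rot: [0.663, 0.749, 0.002, 0.005]
contact_force: [0.3, -0.6, -0.3]
gripper_width: 1.001
```

```bash
python3 go.py .348 .297 .2 97; python3 w.py w11 .614,-.273,.082; python3 - <<'E'
from h import *
c=cam("scene"); cv2.imwrite("pics/scene11.png",c[0])
E
```

```text
t 27.18 pos [ 0.6163 -0.2744  0.2063] th 97.0 tilt 0.56 F [ 0.3 -0.6 -0.3] w 88.1
j [ 0.7   0.56 -0.54  1.46  0.3   1.19  0.24]
turn 0.0 shift units [15.   -4.92  0.16] rows 15.0
.614,-.273,.082 -> [[273.9 197.2]]
```

View pics/w11.png

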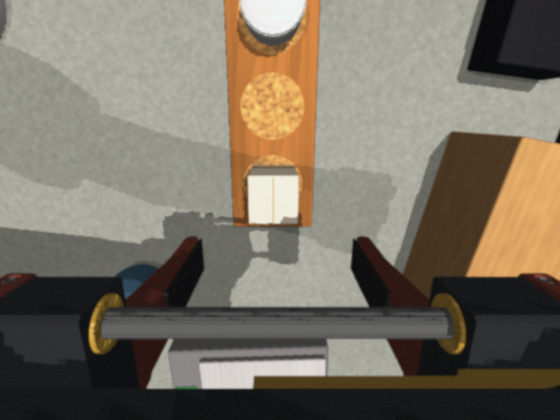

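The carton is upright and centred on the far disc, at (273,198) against (274,197) predicted. Jar next.

Emit:
move_arm([
  [87.8,[0.79,-0.26,0.01],0],
  [87.8,[0.79,-0.26,0.01],0],
  [87.8,[0.79,-0.26,0.01],0],
  [87.8,[0.79,-0.26,0.01],0],
  [87.8,[0.79,-0.26,0.01],0],
  [87.8,[0.79,-0.26,0.01],0],
  [87.8,[0.79,-0.26,0.01],0],
  [87.8,[0.79,-0.26,0.01],0],
  [87.8,[0.79,-0.26,0.01],0],
  [87.8,[0.79,-0.26,0.01],0],
  [87.8,[0.79,-0.26,0.01],0],
  [87.8,[0.79,-0.26,0.01],0],
  [87.8,[0.79,-0.26,0.01],0],
  [87.8,[0.79,-0.26,0.01],0],
  [87.8,[0.79,-0.26,0.01],0],
  [87.8,[0.79,-0.26,0.01],0],
  [87.8,[0.79,-0.26,0],0],
  [87.8,[0.79,-0.26,0],0],
  [87.8,[0.78,-0.24,0],0],
  [87.8,[0,0,0],0],
])

```text
time_s: 28.95
tool_pos: [0.3407, 0.3026, 0.1922]
ee_rot: [0.66, 0.752, 0.0, -0.002]
contact_force: [-0.1, 0.4, -0.2]
gripper_width: 0.998
```

```bash
python3 go.py .348 .297 .022 97; python3 w.py w12 .348,.297,.075
```

```text
t 28.95 pos [0.3407 0.3026 0.1922] th 97.4 tilt 0.21 F [-0.1  0.4 -0.2] w 87.8
j [-0.07  0.26 -0.88  1.98  0.24  1.   -0.93]
turn 0.09 shift units [-0.16  0.16  4.26] rows 4.3
.348,.297,.075 -> [[284.1 207.9]]
```

View pics/w12.png

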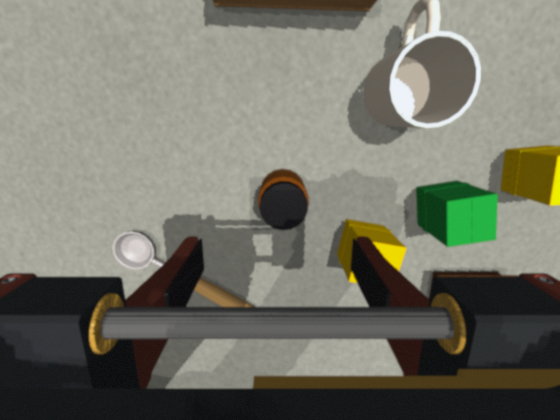

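```bash
python3 go.py .348 .299 .022 97;python3 - <<'E'
from h import *
c=tuple(np.load("w12.npy",allow_pickle=True))
print(onz(c,[[283.7,204]],.075))
print("yellow top",onz(c,[[347,219],[405,250],[398,268],[340,240],[360,284]],.07).round(3).tolist(),onz(c,[[347,219],[340,268],[360,284]],.0).round(3).tolist())
print("spoon",onz(c,[[155,250],[170,270]],.01).round(3))
E
```

```text
t 29.0 pos [0.3421 0.2998 0.1918] th 97.4 tilt 0.17 F [ 0.4 -0.4 -0.6] w 87.7
j [-0.06  0.26 -0.88  1.98  0.24  1.   -0.92]
turn 0.07 shift units [-0.04  0.14  4.25] rows 4.2
[[0.3471094  0.30092176]]
yellow top [[0.413, 0.292], [0.479, 0.267], [0.477, 0.246], [0.41, 0.269], [0.441, 0.222]] [[0.433, 0.271], [0.437, 0.203], [0.468, 0.184]]
spoon [[0.199 0.202]
 [0.218 0.177]]
```

```bash
python3 - <<'E'
from h import *
c=tuple(np.load("side.npy",allow_pickle=True))
q=np.array([[205,402],[267,412],[262,450],[192,440]])/2.4+[180,90]
P=onz(c,q,.07); print(P.round(3),np.linalg.norm(P-np.roll(P,1,0),axis=1))
P=onz(c,q,.05); print(P.round(3),np.linalg.norm(P-np.roll(P,1,0),axis=1))
E
```

```text
[[0.477 0.225]
 [0.426 0.225]
 [0.423 0.263]
 [0.478 0.265]] [0.03947399 0.05043501 0.03792026 0.05448619]
[[0.481 0.208]
 [0.429 0.208]
 [0.426 0.247]
 [0.482 0.249]] [0.04086433 0.05221142 0.03925587 0.05640528]
```

The nearest yellow corner is about (.423,.265), which is 20 mm clear of the finger. Descending with the opening narrowed to 78 mm.

Emit:
move_arm([
  [78,[0.01,0.12,0.4],0.07],
  [78,[0,0,0.8],0],
  [78,[0,0,0.9],0],
  [78,[0,0,0.9],0],
  [78,[0,0,0.7],0],
  [78,[0,0,0.4],0],
  [78,[0,0,0.15],0],
  [78,[0,0,0],0],
  [78,[0,0,0],0],
])

```text
time_s: 29.75
tool_pos: [0.3495, 0.298, 0.023]
ee_rot: [0.665, 0.747, -0.0, -0.0]
contact_force: [-0.2, 0.8, 0.5]
gripper_width: 0.886
```

```bash
python3 go.py .347 .3 .022 97; python3 w.py w13
```

```text
t 29.75 pos [0.3495 0.298  0.023 ] th 96.6 tilt 0.05 F [-0.2  0.8  0.5] w 78.0
j [-0.26  0.53 -0.69  2.13  0.55  0.66 -1.21]
turn -0.07 shift units [ 0.06 -0.06  0.03] rows 0.1
```

View pics/w13.png

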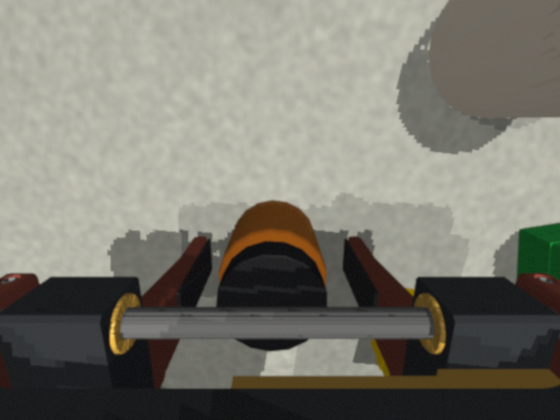

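Emit:
move_arm([
  [78,[0.05,-0.05,0],0],
  [78,[0,0,0],0],
  [46,[0,0,0],0],
  [46,[0,0,0],0],
  [46,[0,0,0],0],
  [46,[0,0,0],0],
  [46,[0,0,0],0],
  [46,[0,0,0],0],
  [46,[0,0,0],0],
], grip_force=30)

```text
time_s: 30.55
tool_pos: [0.3473, 0.3003, 0.0232]
ee_rot: [0.665, 0.747, 0.0, 0.0]
contact_force: [-0.2, -0.5, 5.4]
gripper_width: 0.608
```

```bash
python3 go.py .347 .3 .022 97
```

```text
t 30.55 pos [0.3473 0.3003 0.0232] th 96.7 tilt 0.02 F [-0.2 -0.5  5.4] w 53.5
j [-0.26  0.53 -0.69  2.13  0.55  0.66 -1.21]
turn -0.07 shift units [-0.01 -0.01  0.03] rows 0.0
```

Emit:
move_arm([
  [46,[0,0,-0.3],0],
  [46,[0,0,-0.8],0],
  [46,[0,0,-1],0],
  [46,[0,0,-1],0],
  [46,[0,0,-1],0],
  [46,[0,0,-0.4],0],
  [46,[0,0,0],0],
  [46,[0,0,0],0],
])

```text
time_s: 31.22
tool_pos: [0.3474, 0.3001, 0.2037]
ee_rot: [0.665, 0.747, 0.001, 0.001]
contact_force: [-0.7, -0.3, -4.0]
gripper_width: 0.608
```

```bash
python3 go.py .6025 -.1845 .2 97
```

```text
t 31.22 pos [0.3474 0.3001 0.2037] th 96.6 tilt 0.1 F [-0.7 -0.3 -4. ] w 53.5
j [-0.05  0.26 -0.89  1.96  0.23  1.03 -0.93]
turn -0.07 shift units [-12.8    4.85   0.09] rows 12.8
```

Emit:
move_arm([
  [46,[-0.4,0.15,0],-0.07],
  [46,[-0.75,0.284,0],0],
  [46,[-0.75,0.284,0],0],
  [46,[-0.75,0.284,0],0],
  [46,[-0.75,0.284,0],0],
  [46,[-0.75,0.284,0],0],
  [46,[-0.75,0.284,0],0],
  [46,[-0.75,0.284,0],0],
  [46,[-0.75,0.284,0],0],
  [46,[-0.75,0.284,0],0],
  [46,[-0.75,0.284,0],0],
  [46,[-0.75,0.284,0],0],
  [46,[-0.75,0.284,0],0],
  [46,[-0.75,0.284,0],0],
  [46,[-0.75,0.284,0],0],
  [46,[-0.75,0.284,0],0],
  [46,[-0.75,0.284,0],0],
  [46,[-0.4,0.15,0],0],
  [46,[0,0,0],0],
  [46,[0,0,0],0],
])

```text
time_s: 32.88
tool_pos: [0.6007, -0.1846, 0.1999]
ee_rot: [0.663, 0.749, -0.001, -0.002]
contact_force: [-0.0, 1.3, -2.9]
gripper_width: 0.604
```

```bash
python3 go.py .6025 -.1845 .036 97; python3 w.py w14
```

```text
t 32.88 pos [ 0.6007 -0.1846  0.1999] th 96.9 tilt 0.28 F [-0.   1.3 -2.9] w 53.1
j [ 0.64  0.51 -0.6   1.58  0.3   1.15  0.09]
turn -0.01 shift units [-0.    0.05  4.1 ] rows 4.1
```

View pics/w14.png

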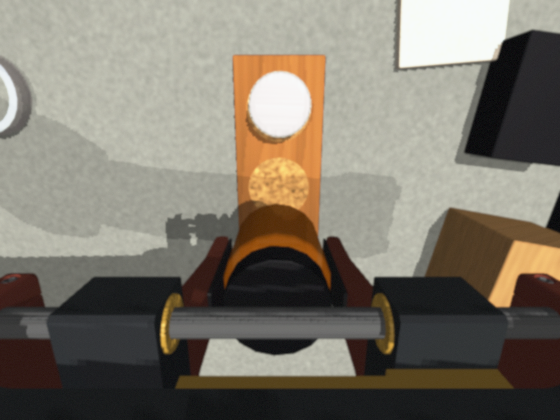

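Emit:
move_arm([
  [46,[0,0.05,0.6],0],
  [46,[0,0,0.8],0],
  [46,[0,0,0.8],0],
  [46,[0,0,0.7],0],
  [46,[0,0,0.5],0],
  [46,[0,0,0.3],0],
  [46,[0,0,0.1],0],
  [46,[0,0,0],0],
  [46,[0,0,0],0],
  [46,[0,0,0],0],
])

```text
time_s: 33.77
tool_pos: [0.605, -0.1839, 0.0527]
ee_rot: [0.662, 0.749, 0.001, 0.001]
contact_force: [-0.6, -0.3, -1.6]
gripper_width: 0.608
```

```bash
python3 go.py .6025 -.1845 .0355 97
```

```text
t 33.77 pos [ 0.605  -0.1839  0.0527] th 97.0 tilt 0.14 F [-0.6 -0.3 -1.6] w 53.5
j [ 0.59  0.67 -0.53  1.7   0.42  0.89  0.  ]
turn 0.01 shift units [-0.01 -0.06  0.43] rows 0.4
```

Emit:
move_arm([
  [46,[0,-0.04,0.15],0],
  [46,[0,0,0.12],0],
  [46,[0,0,0.08],0],
  [46,[0,0,0.04],0],
  [46,[0,0,0.02],0],
  [46,[0,0,0],0],
  [46,[0,0,0],0],
])

```text
time_s: 34.35
tool_pos: [0.6019, -0.1843, 0.0352]
ee_rot: [0.663, 0.749, -0.0, -0.0]
contact_force: [-3.6, 0.7, 5.6]
gripper_width: 0.603
```

Touchdown at about 6 N. I'll release, rise, and clear the view.

Emit:
move_arm([
  [60,[0,0,0],0],
  [75,[0,0,0],0],
  [87.8,[0,0,0],0],
  [87.8,[0,0,0],0],
  [87.8,[0,0,0],0],
  [87.8,[0,0,-0.5],0],
  [87.8,[0,0,-1],0],
  [87.8,[0,0,-1],0],
  [87.8,[0,0,-1],0],
  [87.8,[0,0,-1],0],
  [87.8,[0,0,-0.5],0],
  [87.8,[0,0,0],0],
  [87.8,[0,0,0],0],
])

```text
time_s: 35.43
tool_pos: [0.6029, -0.1843, 0.2359]
ee_rot: [0.663, 0.749, 0.0, 0.001]
contact_force: [-0.6, 0.8, -0.5]
gripper_width: 1.0
```

```bash
python3 w.py w15 .592,-.095,.057 .6025,-.1845,.087 .614,-.273,.082; python3 go.py .33 -.15 .25 97
```

```text
.592,-.095,.057 -> [[276.8 106. ]]
.6025,-.1845,.087 -> [[276.4 193.3]]
.614,-.273,.082 -> [[276.9 266.2]]
t 35.48 pos [ 0.602  -0.1843  0.2342] th 97.0 tilt 0.03 F [-0.4  0.3 -0.5] w 87.8
j [ 0.64  0.48 -0.61  1.54  0.29  1.21  0.11]
turn 0.0 shift units [ 1.68 -6.65 -0.4 ] rows 6.6
```

View pics/w15.png

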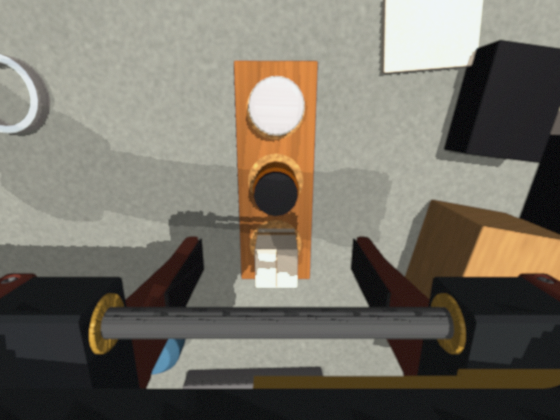

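All three stand on their discs: tin (276,106), jar (276,193), carton (277,265). I'll back off for an independent check with the fixed cameras.

Emit:
move_arm([
  [87.8,[0.2,-0.8,-0.05],0],
  [87.8,[0.2,-0.8,-0.05],0],
  [87.8,[0.2,-0.8,-0.05],0],
  [87.8,[0.2,-0.8,-0.05],0],
  [87.8,[0.2,-0.8,-0.05],0],
  [87.8,[0.2,-0.8,-0.05],0],
  [87.8,[0.2,-0.8,-0.05],0],
  [87.8,[0,0,0],0],
  [87.8,[0,0,0],0],
  [87.8,[0,0,0],0],
  [87.8,[0,0,0],0],
])

```text
time_s: 36.4
tool_pos: [0.374, -0.1559, 0.2481]
ee_rot: [0.662, 0.749, 0.0, -0.0]
contact_force: [-0.6, -0.2, -0.2]
gripper_width: 1.0
```

```bash
python3 - <<'E'
from m import *
b=np.array([.6025,-.1845]); 
for n in ["scene","side"]:
    c=cam(n); im=c[0]; old=tuple(np.load(n+".npy",allow_pickle=True))[0].astype(np.uint8)
    cv2.imwrite(f"pics/{n}F.png",im)
    H,S,V=cv2.split(cv2.cvtColor(im,cv2.COLOR_BGR2HSV))
    for nm,z,m,p in [("tin",.057,(S<60)&(V>140),(.592,-.095)),("carton",.082,(V>190)&(S<60),(.614,-.273)),("cap",.087,V<45,(.6025,-.1845)),("strip",.095,(H<14)&(S>140)&(V>150),(.607,.167))]:
        for st,ce,l in blobs(m,20):
            A=onz(c,np.argwhere(l)[:,::-1],z)
            if np.hypot(*(A.mean(0)-p))<.05: print(n,nm,A.mean(0).round(4),np.round(cv2.minAreaRect((A*1000).astype(np.float32))[1:][0]),st[4])
    d=cv2.absdiff(im,old).max(2)
    for nm,r in {"scene":[("mug",(245,300,450,515)),("pot",(145,176,142,176))],"side":[("mug",(330,412,218,278)),("pot",(99,130,304,334))]}[n]:
        print(n,nm,"changed px",int((d[r[0]:r[1],r[2]:r[3]]>30).sum()))
print(ctrl.state()["gripper_width"],ctrl.state()["contact_force"])
E
```

```text
scene carton [ 0.615  -0.2755] [48. 47.] 246
scene strip [0.6056 0.1688] [12. 41.] 96
scene mug changed px 0
scene pot changed px 0
side tin [ 0.5914 -0.0928] [57. 50.] 221
side carton [ 0.6136 -0.2734] [45. 47.] 124
side cap [ 0.5986 -0.1736] [43. 63.] 181
side strip [0.6069 0.1696] [12. 40.] 82
side mug changed px 0
side pot changed px 0
1.0012135853732997 [-0.80397746 -0.5781846   0.63984404]
```

View pics/sceneF.png

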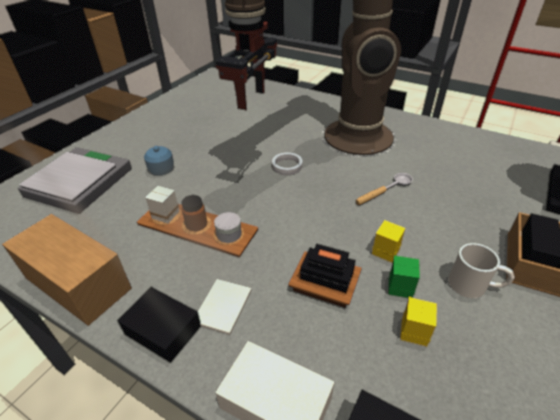

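View pics/sideF.png

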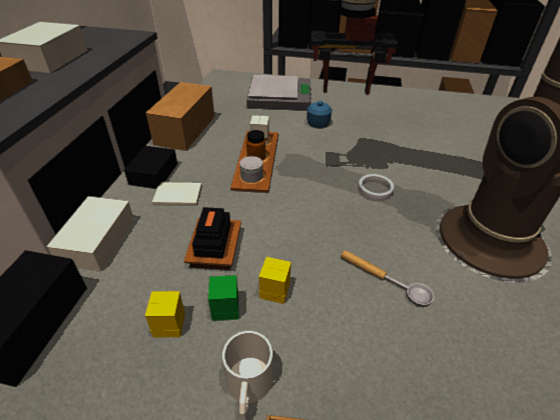

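Everything is in place. The scene view shows carton, jar and tin on the board at (162,202), (194,212) and (228,228), and the box stack on the riser at (330,268). The mug and pot are unchanged. Handing in.

```bash
python3 -c "
from cell import close_job
print(close_job())"
```

```text
the job is handed in; nothing more can be done
None
```

The display is laid out and the job handed in after about 36 s of the 128 s allowed. The gripper is open and clear of everything.

- **Board:** The tin is on the end disc nearer the riser, the carton on the far one and the jar on the middle one, all upright. In the last camera views the tin and carton were within about 3 mm of their disc centres. The wrist view put the jar within about 1–2 mm.
- **Riser:** The large box is about 3–4 mm from the riser's centre and aligned with it. The small box is within about 2 mm of the large box's centre.
- **Mug and sugar pot:** No pixels changed around either one in the two fixed views.
- **Checks that failed or disagreed:** In the side view the jar's cap measured about 11 mm off along the board. I put that down to the cap's visible side being counted in the mask (63 mm long against a 48 mm cap). In the last scene view the colour masks did not pick up the tin and jar, so there I checked them only by eye.

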